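# Pin the support stay into the splitter's fork bracket

### The job

Join the aluminium support stay to the mint-green splitter panel: set the stay's eye between the two ears of the steel swivel fork, its bar lying back along the panel on the rubber rest, then pass the long pin (red grip) through ear, eye and ear, from whichever side you like, until its grip is fully home against the ear. The fork may stand askew, so feel for its hole and do not force the pin; in the kit tray only the pin's nose end can be taken, so put it down and take it again by the grip. At the end let go of everything, and leave the short pin and the other tools and parts where they are.

Things in the scene. Friction and masses are not known exactly. Their poses are not given: they have to be found in the camera images.
- fork (a point): Middle of the fork, halfway between its ears at hole height, on its upright swivel axis. -x is the way the stay's bar must lie; square, the holes lie along y. The fork turns stiffly (0.06 N m) on its bolt and may stand up to 0.3 rad askew either way, which these axes (the panel's) do not show. Ears 8 mm thick, 20 mm apart (y 10 to 18), 30 mm wide, tops 16 mm above; holes 14 mm. Floor 14 mm below.
- panel_top (a point): Centre of the top of the flat mint-green splitter panel (270 x by 240 y mm, fixed, axes as fork), 10 mm above the bench. The fork stands at x = 35 mm on a black block 56 by 46 mm, 15 mm high; the panel is bare on both y sides of it. Red toggle clamps at its -x end (beyond x = -105 mm, y = +-75) and an upswept lip beyond x = 130 mm are up to 60 mm above the bench.
- rest (a point): Middle of the top of the black rubber rest (46 x by 52 y mm) on the panel, on which the stay's bar must lie: 120 mm along -x from the fork, level with the fork's floor, 29 mm above the bench. Axes as fork.
- stay_mid (a point): The support stay, loose on the bench: aluminium box bar 125 mm long, 20 mm wide, 26 mm high, 0.17 to 0.34 kg, with a steel eye on a neck at its +x end. The point is the centre of the bar, 13 mm above its underside; balance point within 10 mm of it. x along the bar to the eye, y across, z up. It stands on its 20 mm wide underside.
- stay_eye (a point): Centre of the stay's eye, 87.5 mm along x from stay_mid: a steel ring 26 mm across, 10 mm thick (along y), hole 14 mm across along y, its lowest point level with the bar's underside. Standing on the fork's floor, its hole is 1 mm lower than the ears' and rides up on the pin. Neck 10 mm thick; the 20 mm wide bar starts 25 mm behind the eye's centre.
- stay_tail (a point): Centre of the stay's other end face, 62.5 mm behind stay_mid, 150 mm behind the eye's centre.
- pin_grip (a point): Centre of the red eight-sided grip of the long pin (22 mm across flats, 24 mm long along x). x runs along the pin from grip to nose; the shoulder (front face of the grip) is 12 mm from the point. 0.10 to 0.20 kg, balance point in the grip, just behind the shoulder. Put down on a flat surface it lies level on a flat of its grip, axis 11 mm above the surface, and does not roll.
- pin_mid (a point): On the long pin's axis, 18 mm in front of its shoulder: midway between the ears when the pin is fully home. The steel shank is 12 mm across and 50 mm long from the shoulder; its last 3 mm taper to a blunt nose 10 mm across.
- tray: Grey moulded kit tray, fixed, 124 (x) by 180 mm (y), origin at the centre of its underside, x the way the noses point. Deck 36 mm high over x -62 to -5 mm, with pockets at y +-42 mm that close round each grip (top 2 mm under the deck) and 14 mm of shank. The rest of the shank is free over a trough x -5 to 58 mm (floor 4 mm, rim 12 mm high). Pin axis 23 mm above the bench, shoulder at x -20 mm.
- shortpin_grip (a point): Centre of the blue grip of the short pin in the other pocket of the tray (same grip, shank only 30 mm, too short for the job). A bystander. The long and the short pin may be in either pocket.
- knife_c (a point): Orange utility knife lying on the bench, 150 mm long. A bystander.
- driver_c (a point): Black cordless screwdriver lying on the bench, 220 mm long, 48 mm high. A bystander.
- wrench_c (a point): Steel wrench, 180 mm long, flat. A bystander.
- screwdriver_c (a point): Yellow screwdriver, 200 mm long. A bystander.
- roll_c (a point): Roll of label tape lying flat, 110 mm across, 48 mm high. A bystander.
- battery_c (a point): Black and red battery pack, 75 by 115 by 61 mm. A bystander.
- offcut_c (a point): Small mint-green plate, 150 by 60 by 6 mm. A bystander.
Things that resemble listed ones, but are neither listed nor needed, are in the scene too. Of the things that look like the part that bears stay_mid, the largest one is meant.

How it is judged:
On the way:
1. the stay's eye stands between the two ears of the fork (distance between stay_eye and fork below 0.01 m and angle between the y axis of stay_eye and the y axis of fork, either way round below 0.25 rad), for 0.2 s.
At the end, for the whole second after the job is handed in: Long pin through both ears and the eye, its mid point within 3.5 mm of the fork's middle and square to the panel within 0.25 rad; eye within 8 mm of the middle, square within 0.25 rad; the bar back on the rubber rest (tail centre -12 to +6 mm from the hole axis in height); pin and stay at rest (distance between pin_mid and fork below 0.0035 m and angle between the x axis of pin_mid and the y axis of fork, either way round below 0.25 rad and distance between stay_eye and fork below 0.008 m and angle between the y axis of stay_eye and the y axis of fork, either way round below 0.25 rad and x of stay_tail in the frame of fork below -0.135 m and z of stay_tail in the frame of fork between -0.012 and 0.006 m and linear speed of each of pin, stay below 0.01 m/s); the robot touches nothing.
It fails at once if the pin is forced: pressed on the fork with more than 45 N (contact force between pin and swivel above 45 N).
It fails at once if a bystander is moved by more than 30 mm (distance of any of shortpin_grip, knife_c, driver_c, wrench_c, screwdriver_c, roll_c, battery_c, offcut_c from where it was at the start of the episode above 0.03 m).
It also fails if it takes over 64 s, if anything falls off the work surface, if the arm or the gripper's body presses on something with over 40 N, if the wrist force passes 120 N, or if a joint passes its speed limit or range.

### The arm

A 6-joint arm with a two-finger parallel gripper is mounted at the origin on the work surface. World frame = base frame: x ahead of the robot, y to its left, z up, the work surface at z = 0. Lengths are in m, angles in rad, forces in N, time in s.
With the tool pointing down it reaches from about 0.275 to 0.825 m from the base axis. Payload 5.2 kg.
Tool frame: the origin (TCP) lies between the finger pads; the fingertips stand 8 mm ahead of it and the grasp point (between the pads) lies 11 mm behind it; z points along the fingers, y is the line along which they close (so a half turn about z gives the same grasp; the last joint's range is limited). The gripper opens to 93 mm and grips with 3 to 60 N. Pads are 15 mm wide; open, the fingers measure 128 mm over their backs; the gripper's body (75 mm by 188 mm) begins 65 mm behind the grasp point.
Start: joints at [-1.383, 0.259, 1.535, -0, 1.348, -0.203], TCP at [0.21, -0.509, 0.194] pointing down, gripper open.
Joint ranges: [-3.14, 3.14], [-0.91, 2.08], [0.19, 2.58], [-1.22, 4.36], [0.22, 2.71], [-3.12, 3.12]. Speed limits (rad/s): [2.57, 2.57, 3.14, 3.14, 3.14, 3.14].

### API

Orientations are given as a rotation vector (axis times angle).
In Python, from rig import monitor, imaging, job_done gives the robot as it stands.
- The arm moves only by the shell command python3 -m pendant 'ROWS' [OPENING] [FORCE]. ROWS is JSON, a list of rows, each a list of 6 numbers: the shift along the world's x, y, z in m, then the turn, a rotation vector about the world's x, y, z in rad. A call has 1 to 20 rows; each row is the pose to reach, as a shift and turn from the pose commanded when the call began; what a row does not reach only later rows make up. A row lasts 1/12 s, in which the tool goes at most 41.7 mm and 7.16 degrees, less where a joint would pass 70% of its speed; a pose out of reach is approached as far as the arm can. A call with a gripper value outside its range is refused whole. OPENING is the finger opening in m, from 0 to 0.093, set as the call begins (- or left out, the last holds). The fingers move at their own pace and stop on an object; FORCE is the grip in N (left out, the last holds). Time passes only in rows, so rows that repeat a pose let the fingers close. It gives the time, the measured TCP pose, the force, the opening and the grip force at its end, in the units of the state.
- monitor.state(): the state, without advancing time (a new reading comes with each control period).
- imaging.snapshot(name): name is "scene" or "top"; returns (picture, depth): 400x640x3 uint8, red, green, blue; 400x640 float32, m along the optical axis (not along the pixel's ray), 0 where there is no reading.
- imaging.calibration(name): a dict with "mtx" (3x3 intrinsics, pixels), "world_to_cam" (4x4, takes a point from world to camera coordinates). Camera axes: x right, y down, z forward; pixel columns grow to the right and rows downward; lengths in m; the calibration is good to about 2 mm. A picture is of the moment at which its call begins. calibration takes no time and is no camera call.
- job_done(): hands the job in; it is judged then, once.
The state is a dict: "time_s": time; "joint_pos": joint angles; "joint_velocities": joint speeds; "joint_efforts": joint torques, N m; "ee_pos": TCP position; "orientation": TCP orientation; "force": force on the tool from outside, world axes, zero at the start; "ft_torque": the same for the moment, N m; "finger_gap": finger opening in m; "finger_force": force on a finger pad.
Only numpy, scipy, OpenCV 4.12 (cv2) and the standard library are available. Lean on these libraries where they do the work, as an engineer would, in place of code of your own. Each camera call takes 0.05 s, during which the arm holds its last target. There are 200 camera calls.

## Working session

There is one attempt and no reset: what is moved stays moved. The work goes in short steps, Python scripts to look and compute and a shell command to move; the robot and the scene stay as the last step left them, time stands still between calls to the robot, and variables do not carry over. Pictures are saved under pics/ and viewed, at most 10 in all, crops included, and the job is handed in when it is done.

```bash
ls; mkdir -p pics; cat > h.py <<'E'
import numpy as np, cv2
from rig import monitor, imaging, job_done
def snap(n):
    p,d=imaging.snapshot(n); c=imaging.calibration(n)
    return p,d,np.array(c["mtx"]),np.array(c["world_to_cam"])
def ray(K,T,u,v):
    R=T[:3,:3];t=T[:3,3]
    return -R.T@t, R.T@np.linalg.solve(K,[u,v,1.])
def onplane(K,T,u,v,z):
    o,d=ray(K,T,u,v); return o+d*(z-o[2])/d[2]
def proj(K,T,P):
    q=K@(T[:3,:3]@np.array(P)+T[:3,3]); return q[:2]/q[2]
def cloud(d,K,T):
    v,u=np.mgrid[:d.shape[0],:d.shape[1]]
    c=np.stack([(u-K[0,2])/K[0,0]*d,(v-K[1,2])/K[1,1]*d,d],-1)
    return (c-T[:3,3])@T[:3,:3]
E
python3 - <<'E'
from h import *
for n in("scene","top"):
    p,d,K,T=snap(n); cv2.imwrite(f"pics/{n}0.png",p[...,::-1]); np.savez(f"{n}0.npz",p=p,d=d,K=K,T=T)
    print(n,K[0,0],ray(K,T,320,200))
print(monitor.state())
E
```

```text
pics
scene 363.52040905030714 (array([1.18955035, 0.30303642, 0.95803501]), array([-0.52971833, -0.25655188, -0.80845572]))
top 429.01547753958664 (array([0.42393582, 0.01092553, 1.43344448]), array([ 0.1017561 , -0.01794605, -0.9947701 ]))
{'time_s': 0.1, 'joint_pos': array([-1.38284068e+00,  2.59243953e-01,  1.53594594e+00, -7.38872311e-06,
        1.34800566e+00, -2.02798603e-01]), 'joint_velocities': array([ 0.00071401, -0.00135728, -0.00362963, -0.00236919, -0.00056654,
       -0.00043924]), 'joint_efforts': array([ 3.02102824e-03, -4.38209867e+01, -2.84645069e+01,  7.20198895e-02,
        3.61893803e-02, -4.82238454e-05]), 'ee_pos': array([ 0.20940772, -0.50801193,  0.19342608]), 'orientation': array([-3.08024945e+00, -6.09589139e-01, -7.36513491e-06]), 'force': array([ 0.08554558,  0.56866139, -0.55592674]), 'ft_torque': array([-0.02632567,  0.04269363, -0.00018953]), 'finger_force': 0.0, 'finger_gap': 0.0932436916502325}
```

View pics/top0.png

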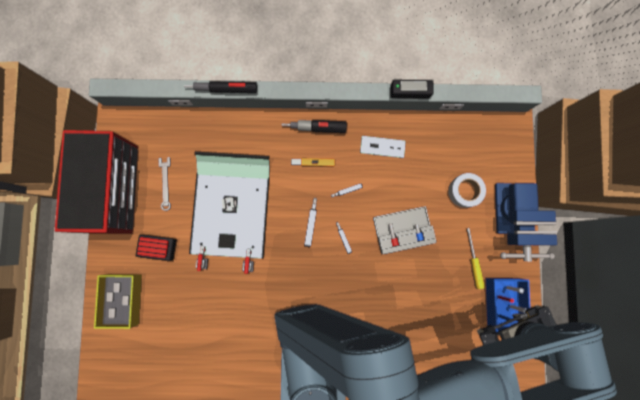

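View pics/scene0.png

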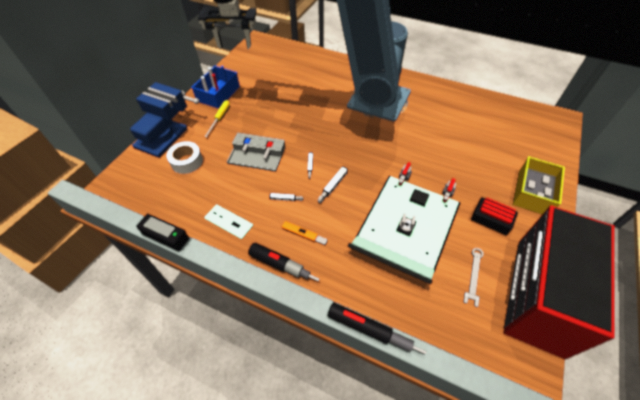

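Top view: the image's up is world +x. The stay candidates are at top px (311,223), (347,189) and (344,237). The one at (311,223) is clearly the longest, so it is the one meant. The long pin (red) is at about (395,235), the short pin (blue) at about (420,237), the fork at (230,203) and the rest at (227,240). I'll confirm with a crop.

```bash
python3 - <<'E'
from h import *
z=np.load("top0.npz");p,d,K,T=[z[k] for k in "pdKT"]
c=p[140:290,180:446,::-1]; cv2.imwrite("pics/crop1.png",cv2.resize(c,None,fx=3,fy=3,interpolation=cv2.INTER_CUBIC))
P=cloud(d,K,T)
for uv in [(311,223),(347,189),(344,237),(230,170),(210,220),(227,240),(230,203),(390,220),(395,240),(280,280)]: print(uv,P[uv[1],uv[0]].round(4))
# stay candidates: pixels above bench in windows
hsv=cv2.cvtColor(p,cv2.COLOR_RGB2HSV)
m=((hsv[...,1]<60)&(hsv[...,2]>90)).astype(np.uint8)
m[:, :275]=0;m[:,372:]=0;m[:165]=0;m[260:]=0
n,l,s,c=cv2.connectedComponentsWithStats(m)
for i in range(1,n):
    if s[i,4]>30:
        pts=np.argwhere(l==i)[:,::-1].astype(np.float32); r=cv2.minAreaRect(pts); print(s[i],r)
        q=P[l==i]; q=q[q[:,2]>0.005]
        if len(q): print(' z',np.percentile(q[:,2],[10,50,90]).round(4), cv2.minAreaRect(q[:,:2].astype(np.float32)))
E
```

```text
(311, 223) [0.4916 0.0143 0.0306]
(347, 189) [ 0.6065 -0.1041  0.0183]
(344, 237) [ 0.4474 -0.0947  0.0178]
(230, 170) [0.4239 0.0109 1.4334]
(210, 220) [0.4987 0.3479 0.012 ]
(227, 240) [0.4336 0.2864 0.0282]
(230, 203) [0.5536 0.2793 0.0359]
(390, 220) [ 0.5055 -0.2485  0.0082]
(395, 240) [ 0.4392 -0.2593  0.0347]
(280, 280) [ 0.3049  0.114  -0.0016]
[332 184  30  13 131] ((346.6000061035156, 190.3000030517578), (4.743417263031006, 31.306549072265625), 71.56504821777344)
 z [0.0132 0.0178 0.0216] ((0.603787899017334, -0.10266217589378357), (0.013399857096374035, 0.10369132459163666), 19.86411476135254)
[304 198  12  49 281] ((310.9459228515625, 221.82432556152344), (6.740357875823975, 48.33329391479492), 9.462322235107422)
 z [0.022  0.0259 0.0297] ((0.4963458776473999, 0.015190742909908295), (0.023493554443120956, 0.15894412994384766), 84.05121612548828)
[337 223  15  31 138] ((343.0650634765625, 237.74314880371094), (31.86282730102539, 4.965635299682617), 65.55604553222656)
 z [0.013  0.0174 0.0215] ((0.44583410024642944, -0.09308426827192307), (0.10406827181577682, 0.014575555920600891), 22.821996688842773)
```

View pics/crop1.png

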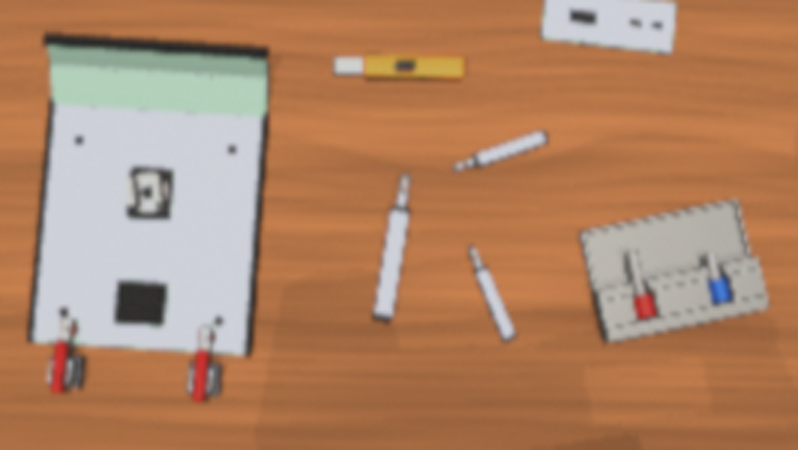

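The crop confirms it: the longest bar, with its eye up at about (315,200) and tail at (308,246), is the stay. The red-gripped long pin is in the tray's left pocket. Now the numbers.

```bash
python3 - <<'E'
from h import *
def comp(m,minA=8):
    n,l,s,c=cv2.connectedComponentsWithStats(m.astype(np.uint8)); return [(s[i],c[i],l==i) for i in range(1,n) if s[i,4]>=minA]
def pts(mask,K,T,z): return np.array([onplane(K,T,u,v,z)[:2] for v,u in np.argwhere(mask)])
def fit(q):
    m=q.mean(0);w,V=np.linalg.eigh(np.cov((q-m).T));a=V[:,1]; t=(q-m)@a;n=(q-m)@V[:,0]; return m.round(4),a.round(4),np.ptp(t).round(4),np.ptp(n).round(4)
for n in("top","scene"):
    z=np.load(n+"0.npz");p,d,K,T=[z[k] for k in "pdKT"]
    P=cloud(d,K,T); hsv=cv2.cvtColor(p,cv2.COLOR_RGB2HSV); h,s,v=[hsv[...,i].astype(int) for i in range(3)]
    X,Y,Z=P[...,0],P[...,1],P[...,2]
    print(n)
    st=(s<60)&(v>90)&(abs(X-.5)<.1)&(abs(Y-.015)<.06)
    for c in comp(st,40): print(' stay',c[0][4],fit(pts(c[2],K,T,.024)))
    dark=(v<75)&(X>.38)&(X<.6)&(Y>.22)&(Y<.35)&(Z>.015)
    for c in comp(dark,15): print(' dark',c[0],c[1].round(1),fit(pts(c[2],K,T,.029)), P[c[2]].mean(0).round(4))
    red=((h<8)|(h>172))&(s>140)&(v>70)&(abs(X-.45)<.07)&(Y<-.2)&(Y>-.4)
    for c in comp(red): print(' red',c[0],c[1].round(1),fit(pts(c[2],K,T,.032)),np.median(P[c[2]],0).round(4))
    bl=(h>100)&(h<130)&(s>120)&(abs(X-.45)<.07)&(Y<-.2)&(Y>-.4)
    for c in comp(bl): print(' blue',c[0],c[1].round(1),fit(pts(c[2],K,T,.032)),np.median(P[c[2]],0).round(4))
    deck=(Z>.03)&(Z<.042)&(abs(X-.46)<.1)&(Y<-.18)&(Y>-.42)&(s<90)
    print(' deck',fit(P[deck][:,:2]),deck.sum(),Z[deck].mean())
    pan=(Z>.003)&(Z<.018)&(X>.36)&(X<.65)&(Y>.13)&(Y<.43)&(s<60)&(v>110)
    k=max(comp(pan),key=lambda c:c[0][4])[2]; q=pts(k,K,T,.01).astype(np.float32); print(' panel',cv2.minAreaRect(q),np.median(Z[k]))
    ear=(Z>.05)&(Z<.075)&(X>.48)&(X<.6)&(Y>.22)&(Y<.35)
    print(' ear',ear.sum(), P[ear][:12].round(4).tolist())
E
```

```text
top
 stay 281 (array([0.4871, 0.0162]), array([-0.9889,  0.1484]), np.float64(0.1585), np.float64(0.022))
 dark [219 235  16  13 177] [226.5 240.6] (array([0.4316, 0.288 ]), array([-0.0969,  0.9953]), np.float64(0.0504), np.float64(0.042)) [0.4316 0.2878 0.0299]
 red [392 238   7   8  38] [394.6 241.8] (array([ 0.4335, -0.2585]), array([-0.9946, -0.1036]), np.float64(0.0222), np.float64(0.0191)) [ 0.4328 -0.2586  0.0334]
 blue [417 233   7   8  39] [419.7 236.4] (array([ 0.4516, -0.3408]), array([-0.9987,  0.0501]), np.float64(0.0233), np.float64(0.02)) [ 0.453  -0.341   0.0327]
 deck (array([ 0.4422, -0.2989]), array([-0.2175,  0.9761]), np.float64(0.1804), np.float64(0.0918)) 794 0.036028382615012546
 panel ((0.5179895758628845, 0.284892737865448), (0.23686650395393372, 0.27278169989585876), 87.15869903564453) 0.010883783228413074
 ear 53 [[0.5676, 0.2754, 0.0591], [0.5674, 0.2717, 0.0617], [0.5679, 0.2694, 0.0572], [0.5645, 0.3018, 0.055], [0.5645, 0.2953, 0.0555], [0.5643, 0.2719, 0.0602], [0.5643, 0.2687, 0.0603], [0.565, 0.2666, 0.0543], [0.5603, 0.2997, 0.0644], [0.5612, 0.298
[... 683 characters left out ...]
40.2] (array([ 0.4522, -0.3433]), array([-0.9673, -0.2535]), np.float64(0.0219), np.float64(0.0193)) [ 0.451  -0.3428  0.0313]
 deck (array([ 0.4445, -0.2985]), array([-0.2044,  0.9789]), np.float64(0.182), np.float64(0.0943)) 505 0.0343682588212966
 panel ((0.5184528827667236, 0.28260597586631775), (0.2385392189025879, 0.2698538303375244), 87.26535034179688) 0.009293090847493177
 ear 61 [[0.5426, 0.263, 0.0568], [0.5421, 0.2658, 0.0577], [0.5442, 0.2686, 0.0624], [0.5458, 0.2641, 0.0564], [0.5456, 0.2668, 0.0578], [0.5432, 0.2695, 0.0562], [0.5509, 0.2653, 0.0588], [0.5477, 0.2678, 0.0559], [0.5475, 0.2706, 0.0574], [0.5379, 0.292, 0.0579], [0.537, 0.2947, 0.0583], [0.5359, 0.2973, 0.0585]]
```

Panel yaw is about -0.05 rad and the fork about (0.553, 0.282, 0.043). Plan: close the open gripper gently over the ears. That squares the fork and gives its y by touch.

```bash
python3 -m pendant '[[0.343,0.79,0,0,0,-0.44],[0.343,0.79,0,0,0,-0.44],[0.343,0.79,0,0,0,-0.44],[0.343,0.79,0,0,0,-0.44],[0.343,0.79,0,0,0,-0.44],[0.343,0.79,0,0,0,-0.44],[0.343,0.79,0,0,0,-0.44],[0.343,0.79,0,0,0,-0.44],[0.343,0.79,0,0,0,-0.44],[0.343,0.79,0,0,0,-0.44],[0.343,0.79,0,0,0,-0.44],[0.343,0.79,0,0,0,-0.44],[0.343,0.79,0,0,0,-0.44],[0.343,0.79,0,0,0,-0.44],[0.343,0.79,0,0,0,-0.44],[0.343,0.79,0,0,0,-0.44],[0.343,0.79,0,0,0,-0.44],[0.343,0.79,0,0,0,-0.44],[0.343,0.79,0,0,0,-0.44],[0.343,0.79,0,0,0,-0.44]]' 0.09 5
python3 -m pendant '[[0,0,0,0,0,0],[0,0,0,0,0,0],[0,0,-0.03,0,0,0],[0,0,-0.06,0,0,0],[0,0,-0.06,0,0,0]]'
python3 - <<'E'
from h import *
z=np.load("top0.npz");p,d,K,T=[z[k] for k in "pdKT"];P=cloud(d,K,T);X,Y,Z=P[...,0],P[...,1],P[...,2]
e=(Z>.048)&(Z<.075)&(X>.5)&(X<.6)&(Y>.24)&(Y<.33)
for k in(e&(Y>.285),e&(Y<.283)):
    q=P[k];m=q.mean(0);w,V=np.linalg.eigh(np.cov((q-m)[:,:2].T));print(m,V[:,1],len(q))
E
```

```text
time_s: 1.77
ee_pos: [0.5414, 0.2579, 0.1936]
orientation: [3.14, -0.077, -0.001]
force: [0.8, -1.4, 0.0]
finger_gap: 0.0899
finger_force: 0.0
time_s: 2.18
ee_pos: [0.5369, 0.2532, 0.1285]
orientation: [3.137, -0.079, -0.017]
force: [-1.9, -1.7, -1.4]
finger_gap: 0.09
finger_force: 0.0
[0.55028279 0.29670138 0.05870987] [-0.9901368  -0.14010397] 26
[0.55477051 0.26853497 0.059318  ] [-0.99212971 -0.12521436] 29
```

```bash
python3 -m pendant '[[0,0,0,0,0,0],[0,0,0,0,0,0],[0,0,0,0,0,0]]'
```

```text
time_s: 2.43
ee_pos: [0.5427, 0.2554, 0.1365]
orientation: [-3.14, 0.079, -0.005]
force: [0.1, -0.0, 0.2]
finger_gap: 0.0901
finger_force: 0.0
```

```bash
python3 -m pendant '[[0.01,0.027,-0.02,0,0,0],[0.01,0.027,-0.05,0,0,0],[0.01,0.027,-0.08,0,0,0],[0.01,0.027,-0.092,0,0,0],[0.01,0.027,-0.092,0,0,0]]' 0.09 5
python3 -m pendant '[[0,0,0,0,0,0],[0,0,0,0,0,0],[0,0,0,0,0,0],[0,0,0,0,0,0],[0,0,0,0,0,0],[0,0,0,0,0,0],[0,0,0,0,0,0]]' 0.02 10
python3 -m pendant '[[0,0,0,0,0,0],[0,0,0,0,0,0],[0,0,0,0,0,0]]' 0.02 20
```

```text
time_s: 2.85
ee_pos: [0.5496, 0.2821, 0.0402]
orientation: [3.139, -0.077, -0.007]
force: [-0.5, -0.1, -0.6]
finger_gap: 0.09
finger_force: 0.0
time_s: 3.43
ee_pos: [0.5515, 0.2828, 0.0426]
orientation: [-3.14, 0.077, -0.001]
force: [0.3, 0.1, -0.8]
finger_gap: 0.0479
finger_force: 0.0
time_s: 3.68
ee_pos: [0.5513, 0.2827, 0.0421]
orientation: [3.141, -0.077, -0.0]
force: [-0.4, 0.4, 0.3]
finger_gap: 0.0277
finger_force: 0.0
```

```bash
python3 - <<'E'
from h import *
a,d,K,T=snap("scene"); b,d2,K2,T2=snap("top")
u,v=proj(K,T,(.5525,.2826,.043)).astype(int); A=cv2.resize(a[v-50:v+40,u-60:u+60],(400,300),interpolation=cv2.INTER_CUBIC)
u,v=proj(K2,T2,(.5525,.2826,.043)).astype(int); B=cv2.resize(b[v-45:v+45,u-60:u+60],(400,300),interpolation=cv2.INTER_CUBIC)
cv2.imwrite("pics/c2.png",np.hstack([A,B])[...,::-1]); print(monitor.state()['finger_gap'])
E
```

```text
0.021811759807387646
```

View pics/c2.png

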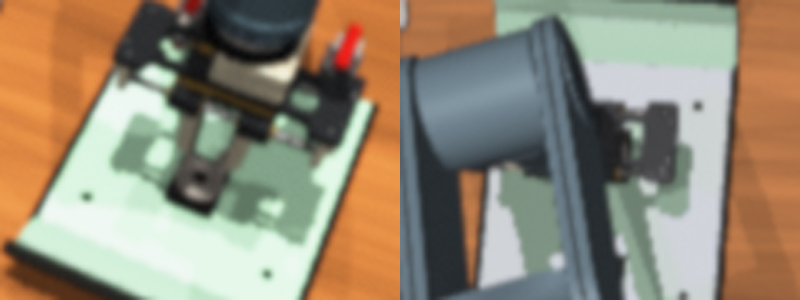

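```bash
python3 -m pendant '[[0,0,0,0,0,0],[0,0,0,0,0,0],[0,0,0,0,0,0]]' 0.01 20
python3 - <<'E'
from h import *
a,d,K,T=snap("scene");P=cloud(d,K,T)
u,v=proj(K,T,(.5525,.2826,.043)).astype(int); cv2.imwrite("pics/c3.png",cv2.resize(a[v-25:v+20,u-30:u+30],(800,600),interpolation=cv2.INTER_CUBIC)[...,::-1])
s=monitor.state();print(s['finger_gap'],s['finger_force'],s['force'])
E
```

```text
time_s: 4.03
ee_pos: [0.5514, 0.2828, 0.0421]
orientation: [3.141, -0.077, -0.0]
force: [-0.6, 0.7, 0.3]
finger_gap: 0.0105
finger_force: 0.0
0.010416906382465948 0.0 [-0.3118319  -0.11311634  0.30461507]
```

View pics/c3.png

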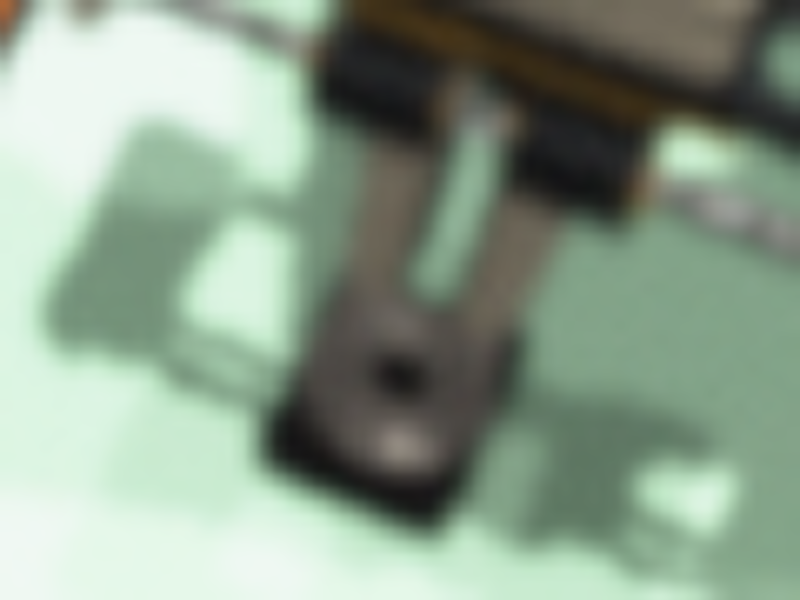

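```bash
python3 -m pendant '[[0,0,0.02,0,0,0],[0,0,0.05,0,0,0],[-0.04,-0.02,0.08,0,0,0],[-0.08,-0.06,0.08,0,0,0],[-0.12,-0.1,0.08,0,0,0],[-0.15,-0.13,0.08,0,0,0],[-0.15,-0.16,0.08,0,0,0],[-0.15,-0.16,0.08,0,0,0]]' 0.01
python3 - <<'E'
from h import *
ims=[]
for n in("scene","top"):
    p,d,K,T=snap(n);P=cloud(d,K,T);X,Y,Z=P[...,0],P[...,1],P[...,2]
    u,v=proj(K,T,(.5525,.2826,.043)).astype(int);b=np.load(n+"0.npz")['p']
    for q in(b,p): ims.append(cv2.resize(q[v-22:v+23,u-30:u+30],(400,300),interpolation=cv2.INTER_CUBIC))
    e=(Z>.048)&(Z<.075)&(X>.5)&(X<.6)&(Y>.24)&(Y<.33); q=P[e][:,:2]; print(n,len(q),q.mean(0) if len(q) else 0); 
    if n=="top": print(P[e].round(3).tolist())
cv2.imwrite("pics/c4.png",np.vstack([np.hstack(ims[:2]),np.hstack(ims[2:])])[...,::-1])
E
```

```text
time_s: 4.75
ee_pos: [0.3982, 0.1209, 0.1221]
orientation: [3.14, -0.076, -0.002]
force: [0.7, 0.2, 0.6]
finger_gap: 0.0097
finger_force: 0.0
scene 63 [0.55507474 0.28405108]
top 58 [0.55207761 0.28297604]
[[0.568, 0.276, 0.056], [0.568, 0.272, 0.061], [0.567, 0.268, 0.063], [0.564, 0.3, 0.064], [0.564, 0.298, 0.059], [0.565, 0.295, 0.056], [0.564, 0.272, 0.061], [0.564, 0.269, 0.06], [0.565, 0.267, 0.05], [0.56, 0.3, 0.063], [0.561, 0.297, 0.063], [0.561, 0.295, 0.055], [0.561, 0.272, 0.059], [0.561, 0.269, 0.058], [0.562, 0.266, 0.055], [0.557, 0.3, 0.061], [0.557, 0.297, 0.064], [0.558, 0.294, 0.059], [0.558, 0.273, 0.055], [0.558, 0.269, 0.057], [0.558, 0.266, 0.055], [0.555, 0.301, 0.056], [0.554, 0.297, 0.062], [0.555, 0.294, 0.058], [0.555, 0.272, 0.06], [0.555, 0.269, 0.058], [0.555, 0.265, 0.059], [0.551, 0.301, 0.057], [0.551, 0.298, 0.057], [0.551, 0.294, 0.058], [0.551, 0.271, 0.064], [0.552, 0.269, 0.057], [0.551, 0.265, 0.062], [0.548, 0.3, 0.062], [0.548, 0.297, 0.059], [0.547, 0.293, 0.066], [0.548, 0.271, 0.061], [0.548, 0.268, 0.06], [0.548, 0.264, 0.067], [0.545, 0.3, 0.06], [0.545, 0.297, 0.059], [0.545, 0.293, 0.061], [0.546, 0.293, 0.048], [0.545, 0.272, 0.057], [0.545, 0.268, 0.059], [0.545, 0.264, 0.065], [0.541, 0.296, 0.065], [0.542, 0.294, 0.056], [0.542, 0.291, 0.058], [0.542, 0.272, 0.055], [0.542, 0.268, 0.061], [0.542, 0.265, 0.059], [0.542, 0.263, 0.054], [0.538, 0.297, 0.06], [0.538, 0.293, 0.062], [0.539, 0.291, 0.058], [0.536, 0.298, 0.054], [0.536, 0.295, 0.052]]
```

View pics/c4.png

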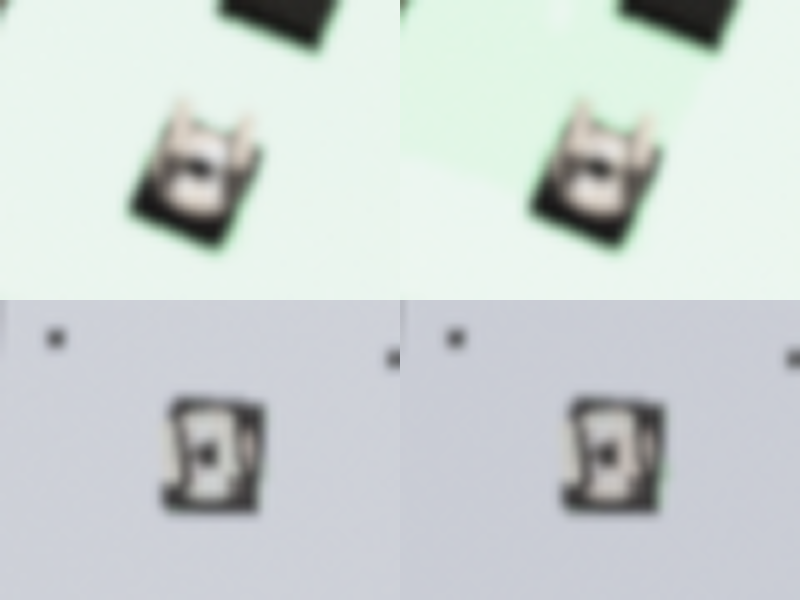

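The fork is unchanged at about 0.15 rad askew, and the fingers met nothing although they should have. I'll check the gripper's real height in the depth data.

```bash
python3 - <<'E'
from h import *
s=monitor.state();t=s['ee_pos'];print(t,s['finger_gap'])
p,d,K,T=snap("scene");P=cloud(d,K,T);X,Y,Z=P[...,0],P[...,1],P[...,2]
m=(abs(X-t[0])<.05)&(abs(Y-t[1])<.08)&(Z>.06)&(Z<.2)
q=P[m];
for lo in np.arange(.06,.2,.008):
    k=q[(q[:,2]>=lo)&(q[:,2]<lo+.008)]
    if len(k): print(lo.round(3),len(k),k.min(0).round(3),k.max(0).round(3))
u,v=proj(K,T,t).astype(int);print(u,v)
cv2.imwrite("pics/c5.png",cv2.resize(p[v-45:v+30,u-50:u+50],(800,600),interpolation=cv2.INTER_CUBIC)[...,::-1])
E
```

```text
[0.39938823 0.12057145 0.12238414] 0.010085830020190797
0.14 5 [0.39  0.112 0.143] [0.411 0.132 0.147]
0.148 14 [0.396 0.106 0.149] [0.412 0.141 0.155]
0.156 24 [0.397 0.104 0.156] [0.414 0.142 0.164]
0.164 21 [0.4   0.103 0.164] [0.413 0.142 0.172]
0.172 23 [0.396 0.102 0.172] [0.414 0.143 0.18 ]
0.18 25 [0.397 0.102 0.18 ] [0.415 0.143 0.187]
0.188 26 [0.398 0.101 0.188] [0.413 0.143 0.196]
0.196 12 [0.4   0.101 0.197] [0.412 0.144 0.2  ]
376 152
```

View pics/c5.png

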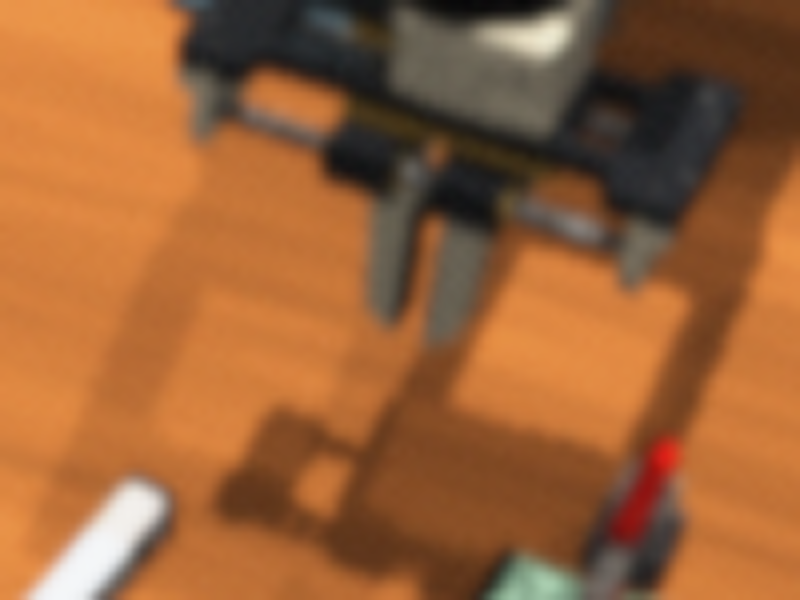

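The picture and depth show the real fingertips at z≈0.142 while the TCP reads 0.122. So the tips are about 20 mm above the reported TCP, not 8 mm below it, and my fingers passed over the ears. From now on I use tip z = TCP z + 0.020. Repeat the squaring 25 mm lower.

```bash
python3 -m pendant '[[0.03,0.03,0,0,0,0],[0.06,0.06,0,0,0,0],[0.09,0.09,0,0,0,0],[0.12,0.12,0,0,0,0],[0.15,0.15,0,0,0,0],[0.152,0.161,0,0,0,0],[0.152,0.161,0,0,0,0],[0.152,0.161,-0.03,0,0,0],[0.152,0.161,-0.06,0,0,0],[0.152,0.161,-0.09,0,0,0],[0.152,0.161,-0.105,0,0,0],[0.152,0.161,-0.105,0,0,0]]' 0.08 5
python3 -m pendant '[[0,0,0,0,0,0],[0,0,0,0,0,0],[0,0,0,0,0,0],[0,0,0,0,0,0],[0,0,0,0,0,0],[0,0,0,0,0,0],[0,0,0,0,0,0],[0,0,0,0,0,0]]' 0.02 15
```

```text
time_s: 5.9
ee_pos: [0.5496, 0.2828, 0.0127]
orientation: [3.138, -0.077, -0.013]
force: [-0.6, -0.1, 0.0]
finger_gap: 0.0796
finger_force: 0.0
time_s: 6.57
ee_pos: [0.5536, 0.2824, 0.0178]
orientation: [3.139, -0.076, 0.001]
force: [-1.0, -5.0, 3.7]
finger_gap: 0.0384
finger_force: 14.2
```

```bash
python3 -m pendant '[[0,-0.001,0,0,0,0],[0,-0.001,0,0,0,0],[0,-0.001,0,0,0,0],[0,-0.001,0,0,0,0]]' 0.02 30
```

```text
time_s: 6.9
ee_pos: [0.5537, 0.2824, 0.0178]
orientation: [3.14, -0.077, 0.001]
force: [-2.0, -3.4, 5.5]
finger_gap: 0.0382
finger_force: 28.3
```

```bash
python3 -m pendant '[[0,0,0,0,0,0],[0,0,0.02,0,0,0],[0,0,0.05,0,0,0],[0,-0.014,0.05,0,0,0.12],[0,-0.014,0.05,0,0,0.24],[0,-0.014,0.05,0,0,0.36],[0,-0.014,0.05,0,0,0.48],[0,-0.014,0.05,0,0,0.6],[0,-0.014,0.05,0,0,0.72],[0,-0.014,0.05,0,0,0.84],[0,-0.014,0.05,0,0,0.96],[0,-0.014,0.05,0,0,1.08],[0,-0.014,0.05,0,0,1.2],[0,-0.014,0.05,0,0,1.32],[0,-0.014,0.05,0,0,1.44],[0,-0.014,0.05,0,0,1.57],[0,-0.014,0.05,0,0,1.57],[0,-0.014,0.05,0,0,1.57]]' 0.06 5
python3 -m pendant '[[0,0,-0.025,0,0,0],[0,0,-0.05,0,0,0],[0,0,-0.05,0,0,0],[0,0,-0.05,0,0,0]]' 0.06 5
python3 -m pendant '[[0,0,0,0,0,0],[0,0,0,0,0,0],[0,0,0,0,0,0],[0,0,0,0,0,0],[0,0,0,0,0,0]]' 0.02 8
```

```text
time_s: 8.4
ee_pos: [0.5532, 0.2691, 0.0668]
orientation: [-2.279, -2.161, 0.0]
force: [0.5, 0.1, 0.0]
finger_gap: 0.0601
finger_force: 0.0
time_s: 8.73
ee_pos: [0.552, 0.2685, 0.0159]
orientation: [-2.278, -2.161, 0.005]
force: [0.2, 0.2, 0.3]
finger_gap: 0.06
finger_force: 0.0
time_s: 9.15
ee_pos: [0.5536, 0.2689, 0.018]
orientation: [2.276, 2.165, 0.001]
force: [-6.6, -1.1, 3.9]
finger_gap: 0.031
finger_force: 3.3
```

```bash
python3 -m pendant '[[-0.001,0,0,0,0,0],[-0.002,0,0,0,0,0],[-0.003,0,0,0,0,0],[-0.003,0,0,0,0,0],[-0.003,0,0,0,0,0]]' 0.02 15
```

```text
time_s: 9.57
ee_pos: [0.5531, 0.2689, 0.018]
orientation: [2.274, 2.163, 0.007]
force: [6.5, -0.5, 0.2]
finger_gap: 0.03
finger_force: 15.0
```

Tactile x of the ear is 0.5533. Lift, turn, head for the stay, then re-measure the stay and the fork's skew.

```bash
python3 -m pendant '[[0.001,0,0,0,0,0],[0.001,0,0.03,0,0,0],[0.001,0,0.07,0,0,-0.12],[-0.02,-0.03,0.085,0,0,-0.24],[-0.02,-0.06,0.085,0,0,-0.36],[-0.02,-0.09,0.085,0,0,-0.48],[-0.02,-0.12,0.085,0,0,-0.6],[-0.03,-0.15,0.085,0,0,-0.72],[-0.04,-0.18,0.085,0,0,-0.84],[-0.05,-0.2,0.085,0,0,-0.96],[-0.06,-0.22,0.085,0,0,-1.08],[-0.075,-0.251,0.085,0,0,-1.2],[-0.075,-0.251,0.085,0,0,-1.32],[-0.075,-0.251,0.085,0,0,-1.44],[-0.075,-0.251,0.085,0,0,-1.56],[-0.075,-0.251,0.085,0,0,-1.66],[-0.075,-0.251,0.085,0,0,-1.66]]' 0.06 5
python3 - <<'E'
from h import *
p,d,K,T=snap("top");P=cloud(d,K,T);X,Y,Z=P[...,0],P[...,1],P[...,2]
def fit(q):
    m=q.mean(0);w,V=np.linalg.eigh(np.cov((q-m).T));return m,V[:,1],q
e=(Z>.048)&(Z<.075)&(X>.5)&(X<.6)&(Y>.24)&(Y<.33)
print('ears',e.sum())
for k in(e&(Y>.284),e&(Y<.281)):
    if k.sum()>5: m,a,_=fit(P[k][:,:2]);print(m,a[1]/a[0])
for n in("top","scene"):
    z=np.load(n+"0.npz");p,d,K,T=[z[k] for k in "pdKT"];P=cloud(d,K,T);X,Y,Z=P[...,0],P[...,1],P[...,2]
    hsv=cv2.cvtColor(p,cv2.COLOR_RGB2HSV)
    s=(hsv[...,1]<60)&(hsv[...,2]>90)&(abs(X-.5)<.1)&(abs(Y-.015)<.06)&(Z>.008)
    q=np.array([onplane(K,T,u,v,.026)[:2] for v,u in np.argwhere(s)])
    a=np.array([.9895,-.145]);b=np.array([.145,.9895]);t=q@a
    # widths along
    for lo in np.arange(t.min(),t.max(),.012):
        w=(q@b)[(t>=lo)&(t<lo+.012)];print(n,round(lo,3),len(w),w.mean().round(4),np.ptp(w).round(4))
    print('t',t.min(),t.max())
E
```

```text
time_s: 10.98
ee_pos: [0.4746, 0.0179, 0.1019]
orientation: [-3.133, 0.225, 0.002]
force: [0.3, 0.2, -0.0]
finger_gap: 0.0597
finger_force: 0.0
ears 61
[0.55143356 0.29675314] 0.045496299547641963
[0.55311912 0.26841191] 0.033797344760692405
top -0.161 2 0.786 0.038<stdin>:17: RuntimeWarning: Mean of empty slice.
  ret = ret.dtype.type(ret / rcount)
Traceback (most recent call last):
ValueError: zero-size array to reduction operation maximum which has no identity
```

```bash
python3 - <<'E'
from h import *
for n in("top","scene"):
    z=np.load(n+"0.npz");p,d,K,T=[z[k] for k in "pdKT"];P=cloud(d,K,T);X,Y,Z=P[...,0],P[...,1],P[...,2]
    hsv=cv2.cvtColor(p,cv2.COLOR_RGB2HSV)
    s=(hsv[...,1]<60)&(hsv[...,2]>90)&(abs(X-.5)<.1)&(abs(Y-.015)<.05)&(Z>.008)&(Z<.05)
    q=np.array([onplane(K,T,u,v,.026)[:2] for v,u in np.argwhere(s)])
    c=np.array([.48,.018]);q=q-c
    for it in range(2):
        a=np.array([.9895,-.145]);b=np.array([.145,.9895]);t=q@a;w=q@b
        k=(abs(w)<.03); q,t,w=q[k],t[k],w[k]
    o=[]
    for lo in np.arange(t.min(),t.max(),.012):
        i=(t>=lo)&(t<lo+.012)
        if i.any(): o.append((round(lo,3),int(i.sum()),round(w[i].mean()*1e3,1)))
    print(n,'t',t.min().round(4),t.max().round(4),o)
E
```

```text
top t -0.0627 0.0957 [(np.float64(-0.063), 22, np.float64(-0.9)), (np.float64(-0.051), 22, np.float64(-1.6)), (np.float64(-0.039), 23, np.float64(-0.5)), (np.float64(-0.027), 21, np.float64(-0.9)), (np.float64(-0.015), 24, np.float64(-1.8)), (np.float64(-0.003), 22, np.float64(-1.1)), (np.float64(0.009), 22, np.float64(-1.6)), (np.float64(0.021), 23, np.float64(-1.6)), (np.float64(0.033), 23, np.float64(-1.0)), (np.float64(0.045), 21, np.float64(-1.5)), (np.float64(0.057), 13, np.float64(-0.9)), (np.float64(0.069), 10, np.float64(-2.3)), (np.float64(0.081), 11, np.float64(-0.5)), (np.float64(0.093), 1, np.float64(-2.1))]
scene t -0.0605 0.1044 [(np.float64(-0.061), 16, np.float64(-0.4)), (np.float64(-0.049), 18, np.float64(2.0)), (np.float64(-0.037), 21, np.float64(0.5)), (np.float64(-0.025), 18, np.float64(2.4)), (np.float64(-0.013), 21, np.float64(1.3)), (np.float64(-0.001), 21, np.float64(0.8)), (np.float64(0.011), 18, np.float64(1.6)), (np.float64(0.023), 22, np.float64(1.0)), (np.float64(0.035), 22, np.float64(1.6)), (np.float64(0.047), 21, np.float64(0.7)), (np.float64(0.059), 13, np.float64(0.3)), (np.float64(0.071), 10, np.float64(1.4)), (np.float64(0.083), 11, np.float64(1.5)), (np.float64(0.095), 6, np.float64(2.4))]
```

```bash
python3 -m pendant '[[0.004,0,-0.035,0,0,0],[0.004,0,-0.07,0,0,0],[0.004,0,-0.1,0,0,0],[0.004,0,-0.115,0,0,0],[0.004,0,-0.115,0,0,0],[0.004,0,-0.115,0,0,0]]' 0.06 5
python3 -m pendant '[[0,0,0,0,0,0],[0,0,0,0,0,0],[0,0,0,0,0,0],[0,0,0,0,0,0],[0,0,0,0,0,0],[0,0,0,0,0,0]]' 0.01 40
```

```text
time_s: 11.53
ee_pos: [0.4785, 0.0181, -0.0134]
orientation: [-3.134, 0.215, 0.004]
force: [0.8, 0.2, 1.0]
finger_gap: 0.0601
finger_force: 0.0
time_s: 12.03
ee_pos: [0.4797, 0.0176, -0.0123]
orientation: [3.134, -0.218, 0.002]
force: [-1.1, -2.6, 1.7]
finger_gap: 0.0249
finger_force: 1.3
```

```bash
python3 -m pendant '[[0,0,0,0,0,0],[0,0,0,0,0,0],[0,0,0,0,0,0],[0,0,0,0,0,0]]' 0.01 40
python3 -m pendant '[[0,0,0.03,0,0,0],[0,0,0.06,0,0,0],[0,0,0.09,0,0,0],[0,0,0.09,0,0,0],[0,0,0.09,0,0,0]]'
python3 - <<'E'
from h import *
z=monitor.state();t=z['ee_pos'];print(t,z['force'],z['orientation'])
p,d,K,T=snap("scene");P=cloud(d,K,T);X,Y,Z=P[...,0],P[...,1],P[...,2]
hsv=cv2.cvtColor(p,cv2.COLOR_RGB2HSV)
s=(abs(Y-.01)<.04)&(Z>.07)&(Z<.16)&(X<.62)&(X>.38)
c=np.array(t[:2]);a=np.array([.9903,-.139])
q=P[s];u=(q[:,:2]-c)@a;w=(q[:,:2]-c)@np.array([.139,.9903])
for lo in np.arange(-.08,.12,.01):
    k=(u>=lo)&(u<lo+.01)
    if k.any(): print(round(lo,3),k.sum(),q[k,2].min().round(3),q[k,2].max().round(3),(w[k].mean()*1e3).round(1))
u,v=proj(K,T,t).astype(int)
cv2.imwrite("pics/c6.png",cv2.resize(p[v-45:v+45,u-60:u+60],(800,600),interpolation=cv2.INTER_CUBIC)[...,::-1])
E
```

```text
time_s: 12.37
ee_pos: [0.4797, 0.0173, -0.0124]
orientation: [3.133, -0.218, 0.001]
force: [-1.3, -2.4, 5.5]
finger_gap: 0.0195
finger_force: 40.0
time_s: 12.78
ee_pos: [0.4803, 0.0178, 0.078]
orientation: [3.134, -0.218, 0.005]
force: [-0.4, 0.2, -3.0]
finger_gap: 0.0197
finger_force: 40.0
[0.48027449 0.01779526 0.07799241] [-0.41048582  0.2048155  -3.01004875] [ 3.1339468  -0.21839173  0.00455994]
-0.07 2 0.103 0.108 11.0
-0.06 4 0.093 0.115 11.2
-0.05 4 0.094 0.106 11.5
-0.04 2 0.092 0.1 11.8
-0.02 4 0.113 0.117 -5.4
-0.01 24 0.114 0.157 7.9
-0.0 93 0.092 0.159 2.2
0.01 79 0.092 0.159 3.5
0.02 21 0.094 0.118 4.0
0.03 25 0.096 0.118 4.8
0.04 24 0.093 0.117 5.7
0.05 25 0.094 0.119 4.4
0.06 29 0.092 0.119 4.8
0.07 14 0.095 0.113 3.4
0.08 16 0.094 0.118 2.3
0.09 21 0.095 0.115 2.3
0.1 2 0.101 0.107 2.1
```

View pics/c6.png

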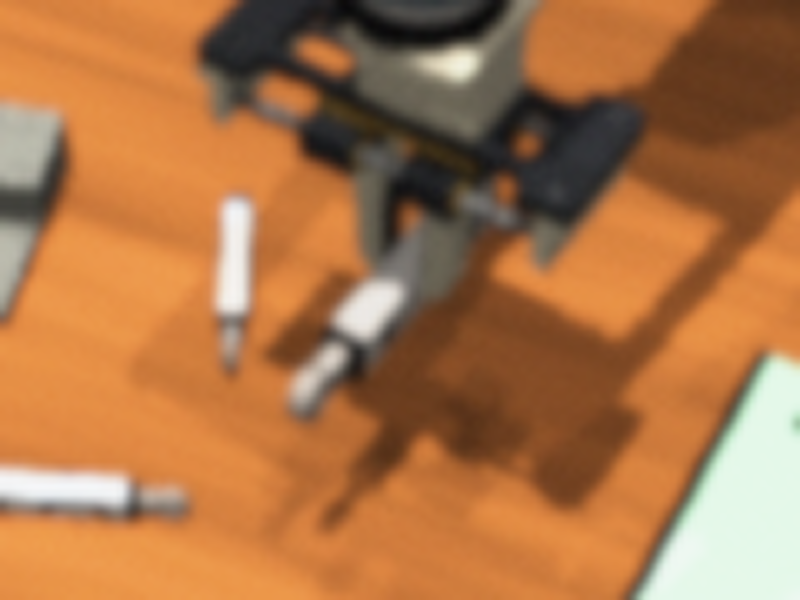

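Stay gripped level: underside z 0.092–0.094, balance fine, eye at crop (305,400). I'll refine the bar's ends in the stored pictures.

```bash
python3 - <<'E'
from h import *
a=np.array([.9903,-.139]);b=np.array([.139,.9903]);c=np.array([.48,.018])
for n in("top","scene"):
    z=np.load(n+"0.npz");p,d,K,T=[z[k] for k in "pdKT"];img=p.astype(np.float32)
    t=np.arange(-.075,.115,.002);pr=0
    for w in(-.004,0,.004):
        uv=np.array([proj(K,T,(*(c+a*x+b*w),.026)) for x in t],np.float32)
        pr=pr+cv2.remap(img,uv[:,:1],uv[:,1:],cv2.INTER_LINEAR)[:,0]/3
    print(n,[(int(round(x*1e3)),int(v[2])) for x,v in zip(t,pr)])
E
```

```text
top [(-75, 61), (-73, 61), (-71, 59), (-69, 56), (-67, 54), (-65, 61), (-63, 77), (-61, 108), (-59, 142), (-57, 175), (-55, 197), (-53, 209), (-51, 212), (-49, 213), (-47, 213), (-45, 212), (-43, 213), (-41, 213), (-39, 214), (-37, 215), (-35, 215), (-33, 215), (-31, 214), (-29, 213), (-27, 213), (-25, 213), (-23, 213), (-21, 213), (-19, 213), (-17, 214), (-15, 214), (-13, 214), (-11, 214), (-9, 213), (-7, 212), (-5, 212), (-3, 213), (-1, 213), (1, 213), (3, 214), (5, 214), (7, 214), (9, 214), (11, 213), (13, 212), (15, 212), (17, 212), (19, 213), (21, 213), (23, 213), (25, 213), (27, 213), (29, 213), (31, 213), (33, 212), (35, 212), (37, 212), (39, 212), (41, 213), (43, 213), (45, 213), (47, 212), (49, 210), (51, 204), (53, 188), (55, 164), (57, 139), (59, 122), (61, 130), (63, 145), (65, 161), (67, 166), (69, 169), (71, 165), (73, 158), (75, 148), (77, 138), (79, 130), (81, 131), (83, 133), (85, 137), (87, 137), (89, 136), (91, 128), (93, 117), (95, 103), (97, 89), (99, 76), (101, 69), (103, 66), (105, 66), (107, 67), (109, 69), (111, 70), (113, 71)]
scene [(-75, 56), (-73, 56), (-
[... 343 characters left out ...]
13, 242), (-11, 241), (-9, 242), (-7, 242), (-5, 241), (-3, 242), (-1, 241), (1, 241), (3, 242), (5, 242), (7, 241), (9, 241), (11, 241), (13, 240), (15, 240), (17, 241), (19, 240), (21, 241), (23, 241), (25, 241), (27, 241), (29, 242), (31, 242), (33, 242), (35, 242), (37, 242), (39, 241), (41, 242), (43, 240), (45, 240), (47, 240), (49, 237), (51, 233), (53, 224), (55, 200), (57, 169), (59, 137), (61, 114), (63, 112), (65, 122), (67, 134), (69, 146), (71, 157), (73, 157), (75, 156), (77, 151), (79, 142), (81, 137), (83, 136), (85, 138), (87, 143), (89, 147), (91, 148), (93, 148), (95, 146), (97, 138), (99, 130), (101, 120), (103, 106), (105, 91), (107, 78), (109, 67), (111, 59), (113, 55)]
```

```bash
python3 -m pendant '[[0,0.035,0,0,0,0.02],[-0.003,0.07,0,0,0,0.04],[-0.006,0.105,0,0,0,0.06],[-0.009,0.14,0,0,0,0.08],[-0.012,0.175,0,0,0,0.1],[-0.014,0.21,0,0,0,0.11],[-0.014,0.245,0,0,0,0.11],[-0.014,0.267,0,0,0,0.11],[-0.014,0.267,0,0,0,0.11],[-0.014,0.267,0,0,0,0.11],[-0.014,0.267,0,0,0,0.11]]'
```

```text
time_s: 13.75
ee_pos: [0.4638, 0.2838, 0.0751]
orientation: [3.139, -0.045, -0.006]
force: [-1.6, -0.4, -2.5]
finger_gap: 0.0198
finger_force: 40.0
```

```bash
python3 -m pendant '[[0,0,-0.02,0,0,0],[0,0,-0.024,0,0,0],[0,0,-0.024,0,0,0],[0,0,-0.024,0,0,0]]'
```

```text
time_s: 14.08
ee_pos: [0.465, 0.2836, 0.0528]
orientation: [3.14, -0.048, -0.003]
force: [0.1, -0.0, -2.9]
finger_gap: 0.0196
finger_force: 40.0
```

```bash
python3 -m pendant '[[0.001,0.001,-0.01,0,0,0],[0.001,0.001,-0.02,0,0,0],[0.001,0.001,-0.028,0,0,0],[0.001,0.001,-0.033,0,0,0],[0.001,0.001,-0.035,0,0,0],[0.001,0.001,-0.035,0,0,0],[0.001,0.001,-0.035,0,0,0]]'
python3 - <<'E'
from h import *
p,d,K,T=snap("scene");P=cloud(d,K,T)
u,v=proj(K,T,(.5526,.2824,.043)).astype(int)
cv2.imwrite("pics/c7.png",cv2.resize(p[v-38:v+22,u-40:u+40],(800,600),interpolation=cv2.INTER_CUBIC)[...,::-1])
E
```

```text
time_s: 14.67
ee_pos: [0.4664, 0.2858, 0.0181]
orientation: [3.141, -0.046, -0.0]
force: [0.4, -0.4, -2.1]
finger_gap: 0.0198
finger_force: 40.0
```

View pics/c7.png

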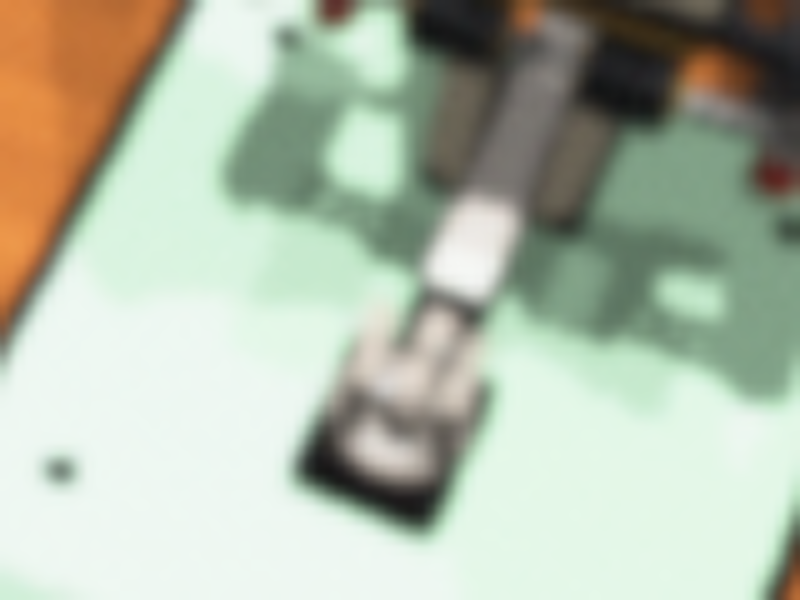

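Confirmed: the eye sits between the ears at crop (400,370), with the neck in the gap. Lower, release, go to the pin.

```bash
python3 -m pendant '[[0,0,-0.001,0,0,0],[0,0,-0.002,0,0,0],[0,0,-0.002,0,0,0],[0,0,-0.002,0,0,0]]'
python3 -m pendant '[[0,0,0,0,0,0],[0,0,0,0,0,0],[0,0,0,0,0,0],[0,0,0.03,0,0,0],[0,0,0.07,0,0,0],[0,-0.04,0.08,0,0,0.05],[0,-0.08,0.08,0,0,0.1],[0,-0.12,0.08,0,0,0.15],[0,-0.16,0.08,0,0,0.2],[0,-0.2,0.08,0,0,0.25],[0,-0.24,0.08,0,0,0.25],[0,-0.28,0.08,0,0,0.25],[0,-0.32,0.08,0,0,0.25],[0,-0.36,0.08,0,0,0.25],[0,-0.4,0.08,0,0,0.25],[0.003,-0.44,0.08,0,0,0.25],[0.006,-0.48,0.08,0,0,0.25],[0.006,-0.52,0.08,0,0,0.25],[0.006,-0.536,0.08,0,0,0.25],[0.006,-0.536,0.08,0,0,0.25]]' 0.045 10
python3 -m pendant '[[0,0,-0.02,0,0,0],[0,0,-0.02,0,0,0],[0,0,-0.02,0,0,0]]'
python3 - <<'E'
from h import *
s=monitor.state();print(s['ee_pos'],s['orientation'])
a,b,K,T=snap("top");P=cloud(b,K,T);X,Y,Z=P[...,0],P[...,1],P[...,2]
m=(Z>.04)&(Z<.07)&(X>.36)&(X<.6)&(abs(Y-.285)<.04);q=P[m]
for lo in np.arange(.38,.6,.02):
    k=(q[:,0]>=lo)&(q[:,0]<lo+.02)
    if k.any(): print(round(lo,2),k.sum(),q[k,1].mean().round(4),np.median(q[k,2]).round(4))
# grey shank & tray from undisturbed pictures: dark-light cross profile at two stations
E
```

```text
time_s: 15.05
ee_pos: [0.4668, 0.286, 0.0166]
orientation: [-3.141, 0.046, -0.002]
force: [0.9, 0.5, -1.7]
finger_gap: 0.0198
finger_force: 40.0
time_s: 16.72
ee_pos: [0.4725, -0.2545, 0.0962]
orientation: [3.121, 0.339, 0.001]
force: [0.3, 0.0, -0.9]
finger_gap: 0.045
finger_force: 0.0
time_s: 16.97
ee_pos: [0.4714, -0.2483, 0.0754]
orientation: [-3.12, -0.347, 0.003]
force: [1.1, -0.1, -0.1]
finger_gap: 0.0448
finger_force: 0.0
[ 0.47137352 -0.2482584   0.07537034] [-3.11962499 -0.34695515  0.00345071]
0.4 35 0.2868 0.0557
0.42 49 0.2875 0.0549
0.44 43 0.2857 0.0552
0.46 42 0.2858 0.0546
0.48 43 0.2863 0.0552
0.5 46 0.2847 0.0552
0.52 40 0.2843 0.055
0.54 64 0.2828 0.0557
0.56 26 0.2823 0.0566
```

The stay lies flat on the rest (top at z 0.055, line straight). Now take the pin by its nose end.

```bash
python3 -m pendant '[[0.001,-0.002,-0.03,0,0,0],[0.001,-0.002,-0.06,0,0,0],[0.001,-0.002,-0.075,0,0,0],[0.001,-0.002,-0.08,0,0,0],[0.001,-0.002,-0.08,0,0,0]]'
python3 -m pendant '[[0,0,0,0,0,0],[0,0,0,0,0,0],[0,0,0,0,0,0],[0,0,0,0,0,0],[0,0,0,0,0,0],[0,0,0,0,0,0]]' 0.0 55
```

```text
time_s: 17.43
ee_pos: [0.4731, -0.251, -0.0043]
orientation: [-3.121, -0.348, 0.002]
force: [-0.0, -0.1, 0.4]
finger_gap: 0.045
finger_force: 0.0
time_s: 17.93
ee_pos: [0.4736, -0.2524, -0.0034]
orientation: [3.122, 0.346, 0.001]
force: [1.5, 0.6, 1.5]
finger_gap: 0.0098
finger_force: 55.1
```

```bash
python3 -m pendant '[[0,0,0.01,0,0,0],[0,0,0.025,0,0,0],[0,0,0.05,0,0,0],[0,0,0.075,0,0,0],[0,0,0.075,0,0,0],[0,0,0.075,0,0,0]]'
python3 - <<'E'
from h import *
s=monitor.state();t=s['ee_pos'];print(t,s['force'],s['ft_torque'],s['finger_gap'])
for n in("scene","top"):
    p,d,K,T=snap(n);P=cloud(d,K,T);X,Y,Z=P[...,0],P[...,1],P[...,2];hsv=cv2.cvtColor(p,cv2.COLOR_RGB2HSV)
    m=((hsv[...,0]<8)|(hsv[...,0]>172))&(hsv[...,1]>130)&(hsv[...,2]>60)&(abs(X-.43)<.06)&(Y<-.2)&(Y>-.33)
    print(n,m.sum(),P[m].mean(0).round(4),P[m].min(0).round(3),P[m].max(0).round(3))
    u,v=proj(K,T,t).astype(int)
    if n=="scene": I=p[v-35:v+25,u-40:u+40]
cv2.imwrite("pics/c8.png",cv2.resize(I,(800,600),interpolation=cv2.INTER_CUBIC)[...,::-1])
E
```

```text
time_s: 18.43
ee_pos: [0.4744, -0.2531, 0.073]
orientation: [3.12, 0.346, 0.004]
force: [0.5, -0.5, -0.5]
finger_gap: 0.0098
finger_force: 54.9
[ 0.47436307 -0.2530644   0.07298464] [ 0.46515787 -0.50956493 -0.5057141 ] [ 0.00059362 -0.00784364  0.05327551] 0.009818779352548145
scene 11 [ 0.4399 -0.2486  0.1151] [ 0.423 -0.26   0.103] [ 0.471 -0.229  0.158]
top 17 [ 0.427  -0.2569  0.1049] [ 0.423 -0.268  0.096] [ 0.429 -0.249  0.111]
```

Pin lifted, its red grip at z≈0.10–0.11 and about level. Carry it to the bare panel on the −y side, nose toward the fork.

```bash
python3 -m pendant '[[0,0.03,0,0,0,0.1],[0.005,0.06,0,0,0,0.21],[0.01,0.1,0,0,0,0.33],[0.02,0.14,0,0,0,0.45],[0.03,0.18,0,0,0,0.57],[0.04,0.22,0,0,0,0.69],[0.05,0.26,0,0,0,0.81],[0.06,0.3,0,0,0,0.93],[0.07,0.34,0,0,0,1.05],[0.0786,0.38,0,0,0,1.17],[0.0786,0.42,0,0,0,1.29],[0.0786,0.455,0,0,0,1.35],[0.0786,0.48,0,0,0,1.35],[0.0786,0.483,0,0,0,1.35],[0.0786,0.483,-0.03,0,0,1.35],[0.0786,0.483,-0.06,0,0,1.35],[0.0786,0.483,-0.06,0,0,1.35],[0.0786,0.483,-0.06,0,0,1.35]]'
```

```text
time_s: 20.03
ee_pos: [0.5493, 0.2297, 0.0086]
orientation: [-2.219, -2.218, 0.009]
force: [-0.3, 0.4, -0.3]
finger_gap: 0.01
finger_force: 55.0
```

```bash
python3 -m pendant '[[0.002,0,-0.006,0,0,0],[0.002,0,-0.012,0,0,0],[0.002,0,-0.014,0,0,0],[0.002,0,-0.014,0,0,0],[0.002,0,-0.014,0,0,0]]'
python3 - <<'E'
from h import *
s=monitor.state();t=s['ee_pos'];print(t,s['force'],s['ft_torque'])
for n in("scene","top"):
    p,d,K,T=snap(n);P=cloud(d,K,T);X,Y,Z=P[...,0],P[...,1],P[...,2];hsv=cv2.cvtColor(p,cv2.COLOR_RGB2HSV)
    m=((hsv[...,0]<8)|(hsv[...,0]>172))&(hsv[...,1]>130)&(hsv[...,2]>50)&(abs(X-.55)<.06)&(Y>.12)&(Y<.24)
    q=P[m]
    for k in q[q[:,1].argsort()][::max(1,len(q)//12)]: print(n,k.round(3))
E
```

```text
time_s: 20.45
ee_pos: [0.5543, 0.2307, -0.0023]
orientation: [2.221, 2.221, 0.001]
force: [0.1, 0.2, -0.7]
finger_gap: 0.0095
finger_force: 55.0
[ 0.55433668  0.23069092 -0.00227569] [ 0.05800994  0.21486483 -0.74045291] [ 0.00672704 -0.08178948 -0.03288402]
top [0.555 0.182 0.036]
top [0.552 0.182 0.033]
top [0.548 0.185 0.033]
top [0.546 0.186 0.026]
top [0.561 0.189 0.034]
top [0.559 0.189 0.027]
top [0.561 0.191 0.04 ]
top [0.546 0.193 0.023]
top [0.555 0.195 0.036]
top [0.562 0.196 0.03 ]
top [0.548 0.198 0.033]
top [0.546 0.199 0.027]
top [0.558 0.201 0.036]
```

```bash
python3 -m pendant '[[0,0,-0.001,0,0,0],[0,0,-0.002,0,0,0],[0,0,-0.003,0,0,0],[0,0,-0.003,0,0,0]]'
python3 -m pendant '[[0,0,0,0,0,0],[0,0,0,0,0,0],[0,0,0,0,0,0],[0,0,0,0,0,0],[0,0,0.04,0,0,0],[0,-0.02,0.045,0,0,0],[0,-0.04,0.045,0,0,0],[0,-0.04,0.045,0,0,0],[0,-0.04,0.045,0,0,0]]' 0.05 5
python3 - <<'E'
from h import *
p,d,K,T=snap("top");P=cloud(d,K,T);X,Y,Z=P[...,0],P[...,1],P[...,2]
q=P[(Z>.018)&(Z<.045)&(abs(X-.554)<.035)&(Y>.15)&(Y<.258)]
for lo in np.arange(.15,.26,.008):
    k=q[(q[:,1]>=lo)&(q[:,1]<lo+.008)]
    if len(k): print(round(lo,3),len(k),k[:,0].mean().round(4),k[:,2].max().round(3))
E
```

```text
time_s: 20.88
ee_pos: [0.5542, 0.231, -0.0056]
orientation: [2.221, 2.221, 0.001]
force: [0.4, -0.4, 2.1]
finger_gap: 0.0098
finger_force: 55.0
time_s: 21.63
ee_pos: [0.554, 0.1902, 0.0393]
orientation: [-2.223, -2.219, -0.0]
force: [-0.3, 0.2, -0.3]
finger_gap: 0.05
finger_force: 0.0
0.158 1 0.5201 0.02
```

```bash
python3 -m pendant '[[0,0,-0.03,0,0,0],[0,0,-0.043,0,0,0],[0,0,-0.046,0,0,0],[0,0,-0.046,0,0,0],[0,0,-0.046,0,0,0]]' 0.05 5
python3 -m pendant '[[0,0,0,0,0,0],[0,0,0,0,0,0],[0,0,0,0,0,0],[0,0,0,0,0,0],[0,0,0,0,0,0]]' 0.01 40
python3 -m pendant '[[0,0,0.008,0,0,0],[0,0,0.015,0,0,0],[0,0,0.022,0,0,0],[0,0,0.022,0,0,0],[0,0,0.022,0,0,0]]'
python3 - <<'E'
from h import *
p,d,K,T=snap("top");P=cloud(d,K,T);X,Y,Z=P[...,0],P[...,1],P[...,2]
q=P[(Z>.03)&(Z<.07)&(abs(X-.554)<.012)&(Y>.15)&(Y<.262)]
for lo in np.arange(.15,.265,.008):
    k=q[(q[:,1]>=lo)&(q[:,1]<lo+.008)]
    if len(k): print(round(lo,3),len(k),k[:,0].mean().round(4),k[:,2].max().round(3),k[:,1].max().round(3))
e=(Z>.048)&(Z<.075)&(X>.53)&(X<.6)&(Y>.24)&(Y<.33)
print(e.sum(),[P[k][:,:2].mean(0).round(4).tolist() for k in (e&(Y>.292),e&(Y<.275))])
s=monitor.state();print(s['ee_pos'],s['force'])
E
```

```text
time_s: 22.1
ee_pos: [0.5541, 0.1914, -0.0067]
orientation: [-2.221, -2.222, -0.0]
force: [0.6, -0.3, 0.6]
finger_gap: 0.0499
finger_force: 0.0
time_s: 22.52
ee_pos: [0.5542, 0.1908, -0.0064]
orientation: [2.221, 2.221, 0.001]
force: [0.8, -0.7, 2.2]
finger_gap: 0.0215
finger_force: 39.4
time_s: 22.93
ee_pos: [0.5546, 0.1908, 0.0161]
orientation: [2.221, 2.221, 0.002]
force: [-0.2, 0.9, -1.4]
finger_gap: 0.0213
finger_force: 40.0
8 [[nan, nan], [0.5389, 0.2686]]
[0.55418204 0.19078228 0.01556992] [ 0.44639557 -0.14282661 -0.72311973]<stdin>:8: RuntimeWarning: Mean of empty slice.
  ret = um.true_divide(
```

```bash
python3 -m pendant '[[-0.001,0.003,0,0,0,0],[-0.001,0.006,0,0,0,0],[-0.001,0.009,0,0,0,0],[-0.001,0.011,0,0,0,0],[-0.001,0.013,0,0,0,0],[-0.001,0.014,0,0,0,0],[-0.001,0.014,0,0,0,0]]'
python3 -m pendant '[[0,0.001,0,0,0,0],[0,0.002,0,0,0,0],[0,0.003,0,0,0,0],[0,0.003,0,0,0,0]]'
```

```text
time_s: 23.57
ee_pos: [0.5529, 0.2051, 0.015]
orientation: [-2.221, -2.222, 0.0]
force: [-0.0, -0.5, -1.3]
finger_gap: 0.0212
finger_force: 40.0
time_s: 23.9
ee_pos: [0.553, 0.2079, 0.0152]
orientation: [2.221, 2.221, 0.0]
force: [-0.1, -0.4, -1.3]
finger_gap: 0.0213
finger_force: 40.0
```

Already some 6 mm into the ear without force. Continue.

```bash
python3 -m pendant '[[0,0.002,0,0,0,0],[0,0.004,0,0,0,0],[0,0.006,0,0,0,0],[0,0.007,0,0,0,0],[0,0.008,0,0,0,0],[0,0.008,0,0,0,0]]'
```

```text
time_s: 24.4
ee_pos: [0.553, 0.216, 0.0152]
orientation: [-2.221, -2.222, -0.0]
force: [-0.3, 1.3, -0.9]
finger_gap: 0.0211
finger_force: 40.0
```

```bash
python3 -m pendant '[[0,0.001,0,0,0,0],[0,0.002,0,0,0,0],[0,0.003,0,0,0,0],[0,0.004,0,0,0,0],[0,0.004,0,0,0,0]]'
```

```text
time_s: 24.82
ee_pos: [0.553, 0.22, 0.0152]
orientation: [-2.221, -2.222, -0.0]
force: [0.1, 0.0, -0.8]
finger_gap: 0.0213
finger_force: 40.0
```

```bash
python3 -m pendant '[[0,0.002,0,0,0,0],[0,0.004,0,0,0,0],[0,0.006,0,0,0,0],[0,0.008,0,0,0,0],[0,0.008,0,0,0,0]]'
```

```text
time_s: 25.23
ee_pos: [0.553, 0.2282, 0.0152]
orientation: [-2.221, -2.222, -0.0]
force: [0.2, -0.2, -1.2]
finger_gap: 0.0212
finger_force: 40.0
```

```bash
python3 -m pendant '[[0,0.0015,0,0,0,0],[0,0.003,0,0,0,0],[0,0.0045,0,0,0,0],[0,0.006,0,0,0,0],[0,0.006,0,0,0,0]]'
```

```text
time_s: 25.65
ee_pos: [0.5528, 0.2319, 0.015]
orientation: [2.22, 2.221, -0.005]
force: [-0.2, -6.5, 0.1]
finger_gap: 0.0214
finger_force: 40.0
```

Far ear felt at 6.5 N, so back off slightly, shift sideways and feel again.

```bash
python3 -m pendant '[[0,-0.004,0,0,0,0],[-0.0015,-0.004,0,0,0,0],[-0.0015,-0.002,0,0,0,0],[-0.0015,0,0,0,0,0],[-0.0015,0.001,0,0,0,0],[-0.0015,0.001,0,0,0,0]]'
```

```text
time_s: 26.15
ee_pos: [0.5515, 0.2354, 0.0152]
orientation: [2.221, 2.222, 0.001]
force: [-0.1, 1.0, -0.4]
finger_gap: 0.0215
finger_force: 40.0
```

It went in. Push on to the shoulder.

```bash
python3 -m pendant '[[0,0.002,0,0,0,0],[0,0.004,0,0,0,0],[0,0.006,0,0,0,0],[0,0.008,0,0,0,0],[0,0.008,0,0,0,0]]'
```

```text
time_s: 26.57
ee_pos: [0.5514, 0.2432, 0.0151]
orientation: [-2.221, -2.222, -0.0]
force: [0.7, -0.3, -1.6]
finger_gap: 0.0215
finger_force: 40.0
```

```bash
python3 -m pendant '[[0,0.001,0,0,0,0],[0,0.002,0,0,0,0],[0,0.003,0,0,0,0],[0,0.004,0,0,0,0],[0,0.005,0,0,0,0],[0,0.005,0,0,0,0]]'
```

```text
time_s: 27.07
ee_pos: [0.5515, 0.248, 0.0152]
orientation: [-2.221, -2.222, -0.0]
force: [-0.2, -0.7, -0.6]
finger_gap: 0.0216
finger_force: 40.0
```

```bash
python3 -m pendant '[[0,0.001,0,0,0,0],[0,0.002,0,0,0,0],[0,0.003,0,0,0,0],[0,0.004,0,0,0,0],[0,0.004,0,0,0,0]]'
```

```text
time_s: 27.48
ee_pos: [0.5515, 0.252, 0.0151]
orientation: [-2.221, -2.222, -0.0]
force: [0.0, -0.4, -1.0]
finger_gap: 0.0212
finger_force: 40.0
```

```bash
python3 -m pendant '[[0,0.001,0,0,0,0],[0,0.002,0,0,0,0],[0,0.003,0,0,0,0],[0,0.003,0,0,0,0]]'
```

```text
time_s: 27.82
ee_pos: [0.5512, 0.2524, 0.0151]
orientation: [2.219, 2.221, -0.005]
force: [-0.8, -9.3, 0.5]
finger_gap: 0.0213
finger_force: 40.0
```

The shoulder is home at y 0.2524, as expected. Relax, release, rise, check.

```bash
python3 -m pendant '[[0,-0.002,0,0,0,0],[0,-0.002,0,0,0,0],[0,-0.002,0,0,0,0]]'
python3 -m pendant '[[0,0,0,0,0,0],[0,0,0,0,0,0],[0,0,0,0,0,0],[0,0,0,0,0,0],[0,0,0.03,0,0,0],[0,0,0.07,0,0,0],[0,0,0.1,0,0,0],[-0.03,-0.04,0.1,0,0,0],[-0.06,-0.08,0.1,0,0,0],[-0.09,-0.12,0.1,0,0,0],[-0.12,-0.16,0.1,0,0,0],[-0.13,-0.2,0.1,0,0,0],[-0.13,-0.24,0.1,0,0,0],[-0.13,-0.24,0.1,0,0,0]]' 0.05 5
python3 - <<'E'
from h import *
I=[]
for n in("scene","top"):
    p,d,K,T=snap(n);P=cloud(d,K,T);X,Y,Z=P[...,0],P[...,1],P[...,2];hsv=cv2.cvtColor(p,cv2.COLOR_RGB2HSV)
    u,v=proj(K,T,(.5526,.2824,.043)).astype(int)
    I.append(cv2.resize(p[v-30:v+30,u-20:u+20] if 0 else p[v-30:v+30,u-20-20:u+40],(400,300),interpolation=cv2.INTER_CUBIC))
    m=((hsv[...,0]<8)|(hsv[...,0]>172))&(hsv[...,1]>130)&(hsv[...,2]>50)&(abs(X-.55)<.04)&(Y>.2)&(Y<.3)
    print(n,m.sum(),P[m].mean(0).round(4),P[m].min(0).round(3),P[m].max(0).round(3))
    if n=="top":
        q=P[(Z>.04)&(Z<.07)&(X>.36)&(X<.53)&(abs(Y-.285)<.03)];print(np.polyfit(q[:,0],q[:,1],1),np.median(q[:,2]))
        e=(Z>.05)&(Z<.075)&(X>.535)&(X<.6);print([P[k][:,:2].mean(0).round(4).tolist() for k in (e&(Y>.292)&(Y<.31),e&(Y<.275)&(Y>.262))])
cv2.imwrite("pics/c9.png",np.hstack(I)[...,::-1]);print(monitor.state()['ee_pos'])
E
```

```text
time_s: 28.07
ee_pos: [0.5515, 0.2524, 0.0152]
orientation: [2.221, 2.221, -0.001]
force: [-0.5, -5.1, -0.9]
finger_gap: 0.0214
finger_force: 40.0
time_s: 29.23
ee_pos: [0.4202, 0.0109, 0.1156]
orientation: [2.22, 2.221, 0.0]
force: [0.2, -1.0, -0.1]
finger_gap: 0.0496
finger_force: 0.0
scene 49 [0.5588 0.2523 0.0478] [0.548 0.242 0.035] [0.566 0.263 0.055]
top 44 [0.5514 0.254  0.0499] [0.542 0.244 0.024] [0.563 0.265 0.058]
[0.00130007 0.28598838] 0.05553633901282032
[[0.5525, 0.2978], [0.5532, 0.2678]]
[0.42117916 0.0096099  0.11563098]
```

View pics/c9.png

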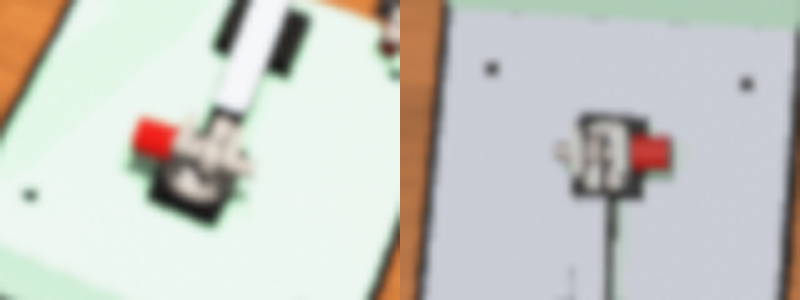

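The picture shows the red grip flush against the ear (top (650,153)), the nose out past the far ear (565,153), and the bar back over the rest. Handing in.

```bash
python3 -c "
from rig import job_done
print(job_done())"
```

```text
the job is handed in; nothing more can be done
None
```

The job is handed in at about 29 s of the 64 s. The stay's eye is pinned in the fork with the long pin's grip home against the ear, the bar lies on the rest, and the gripper has let go and moved clear; the interface returned no verdict.

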